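# Open the gas gate of the amino acid analyser

### The arm

A 6-joint arm with a two-finger parallel gripper is mounted at the origin on the work surface. World frame = base frame: x ahead of the robot, y to its left, z up, the work surface at z = 0. Lengths are in mm, angles in rad, forces in N, time in s.
With the tool pointing down it reaches from about 400 to 825 mm from the base axis. Payload 7 kg.
Tool frame: the origin (TCP) lies on the front face of the gripper's body, between the roots of the fingers; the fingertips stand 66 mm ahead of it and the grasp point (between the pads) lies 47 mm ahead of it (tcp_to_grasp is the distance from the TCP to the grasp point, in mm); z points along the fingers, y is the line along which they close (so a half turn about z gives the same grasp; the last joint's range is limited). The gripper opens to 88 mm and grips with 3 to 60 N. Pads are 19 mm wide; open, the fingers measure 130 mm over their backs; the gripper's body (78 mm by 193 mm) begins 47 mm behind the grasp point.
Start: joints at [-0.85, 0.359, 0.012, 0, -1.224, -0.288], TCP at [283.076, -612.751, 292.161] pointing down, gripper open.
Joint ranges: [-3.07, 3.07], [-1.43, 2.12], [-1.02, 1.25], [-3.03, 1.67], [-3.05, -0], [-3.03, 3.03]. Speed limits (rad/s): [2.39, 2.39, 3.01, 3.14, 3.14, 3.14].

### API

Orientations are given as a unit quaternion [x, y, z, w].
In Python, from workcell import observe, camera, get_calibration, hand_in, tcp_to_grasp gives the robot as it stands.
- The arm moves only by the tool move_arm, never from a script. Its argument "rows" is a list of rows, each a list of 3 entries, a list of its own where there are three numbers: the shift along the world's x, y, z in m, then the turn, a rotation vector about the world's x, y, z in degrees, then the finger opening in m, from 0 to 0.0876. A call has 1 to 12 rows; each row is the pose to reach, as a shift and turn from the pose commanded when the call began; what a row does not reach only later rows make up. A row lasts 1/12 s, in which the tool goes at most 41.7 mm and 7.16 degrees, less where a joint would pass 70% of its speed; a pose out of reach is approached as far as the arm can. A call with a gripper value outside its range is refused whole. The fingers move at their own pace and stop on an object; "grip_force" is the grip in N (left out, the last holds). Time passes only in rows, so rows that repeat a pose let the fingers close. It gives the time, the measured TCP pose, the force, the opening and the grip force at its end, in the units of the state.
- observe(): the state, without advancing time (a new reading comes with each control period).
- camera(name): name is "scene" or "side" or "wrist"; returns the picture (384x512x3 uint8, red, green, blue); there is no depth.
- get_calibration(name): a dict with "intrinsics" (3x3 intrinsics, pixels), "R" (3x3) and "t" (3): a world point X has camera coordinates R X + t. Camera axes: x right, y down, z forward; pixel columns grow to the right and rows downward; lengths in mm; the calibration is good to about 2 mm. A picture is of the moment at which its call begins: read the wrist's pose just before it. get_calibration takes no time and is no camera call; for the wrist camera it gives the pose at the moment of the call.
- hand_in(): hands the job in; it is judged then, once.
The state is a dict: "time": time; "qpos": joint angles; "dq": joint speeds; "effort": joint torques, N m; "tcp_pos": TCP position; "orientation": TCP orientation; "contact_force": force on the tool from outside, world axes, zero at the start; "torque": the same for the moment, N m; "grip_width": finger opening in mm; "grasp_force": force on a finger pad.
Only numpy, scipy, OpenCV 4.12 (cv2) and the standard library are available. Lean on these libraries where they do the work, as an engineer would, in place of code of your own. Each camera call takes 0.05 s, during which the arm holds its last target. There are 200 camera calls.

### The job

Turn on the eluent gas at the black-topped gate console: with a fingertip, push the white-capped pin along its slot away from the red mark, round the corner, and fully home to the end at the green mark. Push it gently from the side, do not pinch or lift it, and do not disturb the bottles and other things standing around; finish with the hand clear.

Things in the scene. Friction and masses are not known exactly. Their poses are not given: they have to be found in the camera images.
- console: fixed gas gate console, 170 mm (its x) by 250 mm (its y): white body, flat black cover with its top 40 mm above the bench, blue rim (2 mm higher) just outside x = -80..80, y = -80..160 mm. Origin on the bench under the middle of the L-shaped slot, z up. Slot 16 mm wide: first leg along +x on the line y = -35 mm, second along +y on the line x = +35 mm
- gate_corner (a point): where the slot's two legs' centre lines cross (console x = +35, y = -35 mm), at the cover's top. The pin's axis can stand from console x = -37 (red mark) to +37 mm in the first leg; it can enter the second leg only at x = 33 to 37 mm
- gate_end (a point): the pin's axis when it touches the end of the second leg, by the green mark (console x = +35, y = +37 mm), at the cover's top
- cap_mid (a point): middle of the gate pin's white cap, on its axis, 62 mm above the bench. The cap is an upright cylinder 28 mm across, from 46 to 78 mm above the bench (6 to 38 mm above the cover). A 12 mm pin under it runs through the slot to a captive flange with 2 mm of play, so it can only slide along the slot. It starts in the first leg, nearer the red mark than the corner
- slide: the whole gate pin (cap, pin, flange; about 0.2 kg; slides with under 2 N and stays where left). Origin on its axis, 26 mm above the bench, 36 mm below cap_mid; z up
- eluent_c: bystander: eluent bottle of clear glass, 86 mm across, 178 mm tall, black cap with white plug; origin at the centre of its underside
- eluent_d: bystander: eluent bottle of amber glass, otherwise like eluent_c; origin at the centre of its underside
- vial_a: bystander: small jar with blue cap, 30 mm across, 55 mm tall, standing on the console's cover beyond the slot (console y about +0.12); origin at the centre of its underside
- vial_b: bystander: the same with a red cap, beside vial_a; origin at the centre of its underside
- beaker: bystander: clear beaker, 70 mm across, 90 mm tall; origin at the centre of its underside
- tip_box: bystander: pipette-tip box, grey with blue lid, 122 x 87 x 71 mm; origin at the centre of its underside
- spanner: bystander: spanner 150 mm long lying on the bench; origin at its underside
There are look-alikes about, which are no part of the job. Of the things that look like the slide, the largest one is meant.

How it is judged (in metres and radians):
On the way, in this order (a step that is already met when the one before it is completed fails the run):
1. the pin has been pushed along the first leg to the corner (x of cap_mid in the frame of console above 0.031 m and y of cap_mid in the frame of console below -0.022 m), for 0.04 s.
2. the pin has been pushed along the second leg to its end (x of cap_mid in the frame of console above 0.029 m and y of cap_mid in the frame of console above 0.031 m), for 0.2 s.
At the end, for the whole second after the job is handed in: The white-capped pin stands upright and at rest in the second leg of the slot, within 6 mm of its end at the green mark, upright within 0.12 rad and lifted by less than 4 mm, and every bystander is within 20 mm of where it stood (all of step 2 and x of cap_mid in the frame of console below 0.041 m and z of slide in the frame of console below 0.03 m and angle between slide's own z axis and vertical below 0.12 rad and linear speed of slide below 0.01 m/s and distance of each of eluent_c, eluent_d, vial_a, vial_b, beaker, tip_box, spanner from where it was at the start of the episode below 0.02 m); the robot touches nothing.
It fails at once if the pin is lifted (more than 6 mm) out of its seat (z of slide in the frame of console above 0.032 m).
It fails at once if the pin is pinched or pushed roughly (the fingers press on it with more than 35 N in all) (contact force between the fingers and slide above 35 N).
It fails at once if a bystander is moved by more than 20 mm or tipped (distance of any of eluent_c, eluent_d, vial_a, vial_b, beaker, tip_box, spanner from where it was at the start of the episode above 0.02 m or angle between any of eluent_c, eluent_d, vial_a, vial_b, beaker, tip_box, spanner's own z axis and vertical above 0.4 rad).
It also fails if it takes over 42 s, if anything falls off the work surface, if the arm or the gripper's body presses on something with over 40 N, if the wrist force passes 120 N, or if a joint passes its speed limit or range.

## Working session

There is one attempt and no reset: what is moved stays moved. The work goes in short steps, Python scripts to look and compute and a tool call to move; the robot and the scene stay as the last step left them, time stands still between calls to the robot, and variables do not carry over. Pictures are saved under pics/ and viewed, at most 10 in all, crops included, and the job is handed in when it is done.

Besides the shell and the picture viewer there is one more tool, called after "Request:" as name(argument=value, ...), one argument or row to a line, values as JSON. move_arm: Moves the arm, as the interface text tells. Its arguments: {"type":"object","properties":{"rows":{"type":"array","items":{"type":"array"}},"grip_force":{"type":"number"}},"required":["rows"]}

```bash
mkdir -p pics; python3 - <<'E'
from workcell import *
import cv2,numpy as np
s=observe();print(s['time'],s['tcp_pos'],s['orientation'])
a=camera('scene');b=camera('side')
cv2.imwrite('pics/scene.png',a[...,::-1]);cv2.imwrite('pics/side.png',b[...,::-1])
for n in('scene','side','wrist'):
    c=get_calibration(n);print(n,np.round(np.array(c['intrinsics']),1).tolist(),np.round(c['R'],4).tolist(),np.round(c['t'],1))
E
```

```text
0.0 [ 282.9039435  -612.43361377  291.22460484] [-2.14652597e-01  9.76690114e-01  7.83816935e-04 -2.63087156e-04]
scene [[376.8, 0.0, 250.2], [0.0, 376.8, 191.7], [0.0, 0.0, 1.0]] [[-0.1318, 0.9913, -0.0036], [0.6884, 0.0889, -0.7199], [-0.7133, -0.0973, -0.6941]] [  65.1 -298.3 1473.7]
side [[389.6, 0.0, 253.6], [0.0, 389.6, 191.9], [0.0, 0.0, 1.0]] [[-0.9482, -0.3176, -0.0011], [-0.1904, 0.5711, -0.7985], [0.2542, -0.757, -0.602]] [ 450.1  139.  1126.2]
wrist [[317.5, 0.0, 256.6], [0.0, 317.5, 196.9], [0.0, 0.0, 1.0]] [[-0.419, 0.908, 0.0024], [0.8792, 0.405, 0.2511], [0.227, 0.1073, -0.968]] [674.  -31.5 389.2]
```

View pics/scene.png

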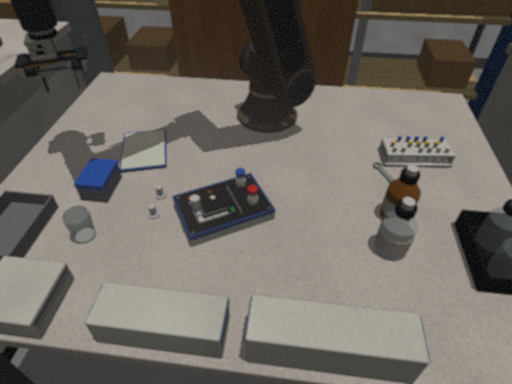

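View pics/side.png

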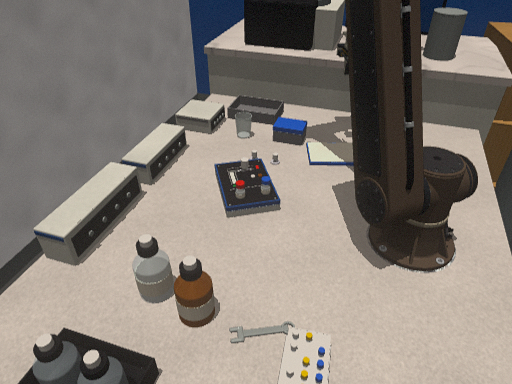

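The scene view shows the console at about (223,207), with the white cap on its cover at (195,202) and the jars at (241,177) blue and (252,194) red. Candidates for the pin are the white cap on the console (195,202) and two small white-topped pegs on the bench at (160,192) and (152,211). I choose the one on the console because it is the largest and stands in the slot. Next is a close crop and a fit of the console.

```bash
cat > h.py <<'E'
import numpy as np,cv2
from workcell import *
def ray(n,px,z,c=None):
    c=c or get_calibration(n);K=np.array(c['intrinsics']);R=np.array(c['R']);t=np.array(c['t'])
    C=-R.T@t;d=R.T@np.linalg.inv(K)@np.array([px[0],px[1],1.]);return (C+d*(z-C[2])/d[2])[:2]
def proj(n,X,c=None):
    c=c or get_calibration(n);p=np.array(c['intrinsics'])@(np.array(c['R'])@np.array(X,float)+np.array(c['t']));return p[:2]/p[2]
E
python3 - <<'E'
from h import *
ims=[]
for n,(x0,y0,w,h) in {'scene':(140,160,145,90),'side':(205,140,100,85)}.items():
    im=cv2.imread(f'pics/{n}.png');crop=im[y0:y0+h,x0:x0+w]
    hsv=cv2.cvtColor(crop,cv2.COLOR_BGR2HSV)
    # dark cover + blue rim as one blob
    m=((hsv[...,2]<75)|((hsv[...,0]>100)&(hsv[...,0]<130)&(hsv[...,1]>110))).astype(np.uint8)
    m=cv2.morphologyEx(m,cv2.MORPH_CLOSE,np.ones((5,5)))
    c=max(cv2.findContours(m,0,1)[0],key=cv2.contourArea)
    q=cv2.approxPolyDP(cv2.convexHull(c),5,True)[:,0]+[x0,y0]
    print(n,[(tuple(p.tolist()),ray(n,p,40).round().tolist()) for p in q])
    ims.append(cv2.resize(crop,(int(w*400/h*.95),380),interpolation=cv2.INTER_CUBIC))
    ims[-1]=cv2.resize(ims[-1],(400,int(400*h/w)))
H=max(i.shape[0] for i in ims)
cv2.imwrite('pics/crop.png',np.hstack([cv2.copyMakeBorder(i,0,H-i.shape[0],0,0,cv2.BORDER_CONSTANT) for i in ims]))
E
```

```text
scene [((243, 169), [377.0, -38.0]), ((273, 209), [537.0, 70.0]), ((271, 217), [567.0, 68.0]), ((190, 241), [678.0, -133.0]), ((174, 197), [526.0, -218.0])]
side [((260, 159), [524.0, -220.0]), ((278, 204), [393.0, 8.0]), ((226, 210), [533.0, 86.0]), ((215, 165), [662.0, -133.0])]
```

View pics/crop.png

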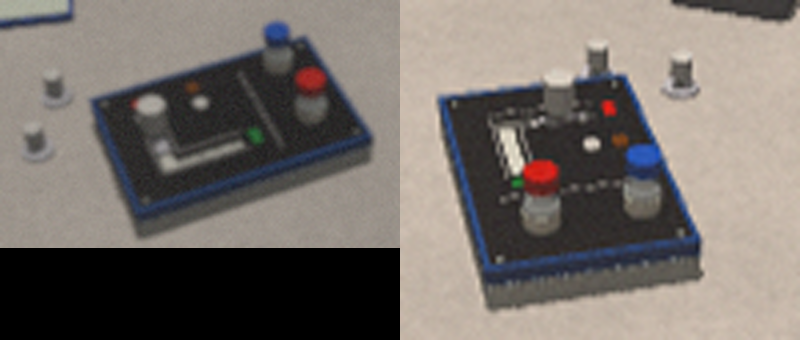

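The crop confirms the largest white cap, standing in the L slot on the console, red mark beside it. Console corners put its yaw near 30° and its origin near (548,-100), with the pin near (548,-140). I'm going above the place with the fingers closed.

Request:
move_arm(
  rows=[
    [[0.019,0.037,0],[0,0,0.5],0],
    [[0.038,0.075,0],[0,0,1],0],
    [[0.057,0.112,0],[0,0,1.5],0],
    [[0.075,0.15,0],[0,0,2],0],
    [[0.094,0.187,0],[0,0,2.5],0],
    [[0.113,0.225,0],[0,0,3],0],
    [[0.132,0.262,0],[0,0,3.5],0],
    [[0.151,0.3,0],[0,0,4],0],
    [[0.17,0.337,0],[0,0,4.5],0],
    [[0.188,0.375,0],[0,0,5],0],
    [[0.207,0.412,0],[0,0,5.5],0],
    [[0.225,0.45,0],[0,0,5.5],0],
  ],
)

```text
time: 1.1
tcp_pos: [507.0, -163.6, 292.1]
orientation: [-0.262, 0.965, 0.0, 0.0]
contact_force: [0.6, -0.3, 0.2]
grip_width: 13.2
grasp_force: 0.0
```

```bash
python3 - <<'E'
from h import *
import json
c=get_calibration('wrist');a=camera('wrist');s=observe()
json.dump({k:np.array(v).tolist() for k,v in c.items()},open('w1.json','w'))
cv2.imwrite('pics/w1.png',a[...,::-1]);print(s['time'],s['tcp_pos'],s['orientation'],s['contact_force'],s['grip_width'])
E
```

```text
1.15 [ 510.04871744 -158.96413074  292.08117037] [-2.62677412e-01  9.64883242e-01  2.57606742e-04  9.16389713e-04] [2.45165317 3.95166631 0.50306112] 9.336554746553807
```

View pics/w1.png

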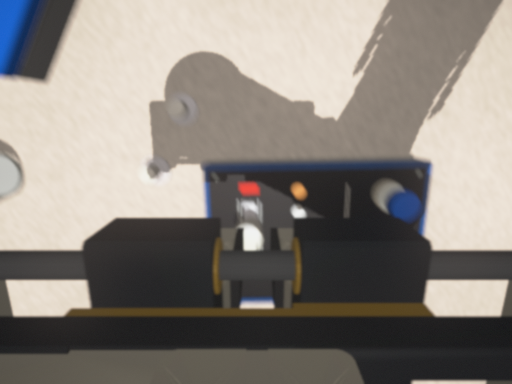

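The wrist view shows the console's red-mark edge from (206,163) to (430,162), the red mark at (249,188) and the cap partly hidden by the fingers at (251,235). I'm backing off for a clear look.

Request:
move_arm(
  rows=[
    [[-0.03,-0.017,0],[0,0,0],0],
    [[-0.06,-0.034,0],[0,0,0],0],
    [[-0.085,-0.05,0],[0,0,0],0],
    [[-0.085,-0.05,0],[0,0,0],0],
    [[-0.085,-0.05,0],[0,0,0],0],
  ],
)

```text
time: 1.57
tcp_pos: [420.6, -216.1, 292.4]
orientation: [-0.261, 0.965, -0.0, 0.0]
contact_force: [0.3, -0.5, 0.6]
grip_width: 0.4
grasp_force: 0.0
```

```bash
python3 - <<'E'
from h import *
import json
c=get_calibration('wrist');a=camera('wrist');s=observe()
json.dump({k:np.array(v).tolist() for k,v in c.items()},open('w2.json','w'))
cv2.imwrite('pics/w2.png',a[...,::-1]);print(s['time'],s['tcp_pos'],s['orientation'],s['contact_force'],s['grip_width'])
E
```

```text
1.6167 [ 421.48452836 -215.9093067   292.37677947] [-2.60888418e-01  9.65368900e-01 -1.01182923e-04  3.32231306e-04] [0.13756884 0.30723321 0.07904729] 0.3242343689308836
```

View pics/w2.png

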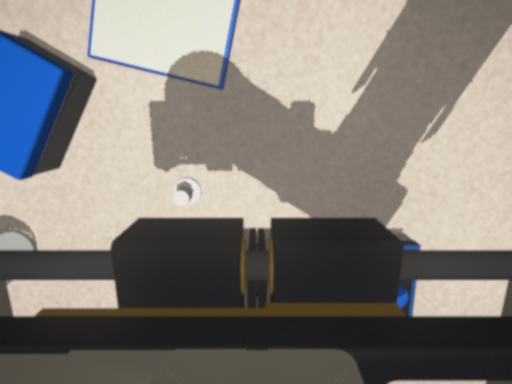

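Image up is console -x, so I went the wrong way. I'll go forward past the pin instead, high above it.

Request:
move_arm(
  rows=[
    [[0.033,0.019,0],[0,0,0],0],
    [[0.066,0.038,0],[0,0,0],0],
    [[0.099,0.057,0],[0,0,0],0],
    [[0.132,0.076,0],[0,0,0],0],
    [[0.165,0.095,0],[0,0,0],0],
    [[0.195,0.112,0],[0,0,0],0],
    [[0.195,0.112,0],[0,0,0],0],
    [[0.195,0.112,0],[0,0,0],0],
  ],
)

```text
time: 2.28
tcp_pos: [618.5, -101.9, 290.2]
orientation: [-0.262, 0.965, 0.0, -0.001]
contact_force: [-0.7, -0.1, -0.3]
grip_width: 0.4
grasp_force: 0.0
```

```bash
python3 - <<'E'
from h import *
import json
c=get_calibration('wrist');a=camera('wrist');s=observe()
json.dump({k:np.array(v).tolist() for k,v in c.items()},open('w3.json','w'))
cv2.imwrite('pics/w3.png',a[...,::-1]);print(s['time'],s['tcp_pos'],s['orientation'],s['contact_force'],s['grip_width'])
E
```

```text
2.3333 [ 617.38910887 -102.69266676  290.6917475 ] [-2.61931489e-01  9.65085822e-01  2.07343243e-04 -1.09888760e-03] [-0.30965827 -0.88578553  1.04397187] 0.43746117590512884
```

View pics/w3.png

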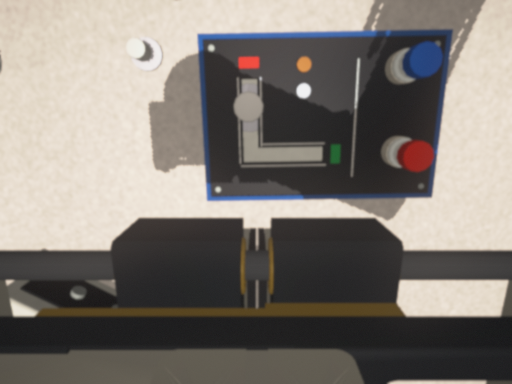

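This gives a full view of the console: rim corners about (201,36), (450,31), (434,197) and (208,199), the slot as an L, the green mark at (335,153) and the cap top at (248,107).

```bash
python3 - <<'E'
from h import *
import json
c=json.load(open('w3.json'));im=cv2.imread('pics/w3.png');hsv=cv2.cvtColor(im,cv2.COLOR_BGR2HSV)
m=((hsv[...,0]>100)&(hsv[...,0]<130)&(hsv[...,1]>120)&(hsv[...,2]>60)).astype(np.uint8);m[205:]=0;m[:,:190]=0
k=max(cv2.findContours(m,0,1)[0],key=cv2.contourArea)
q=cv2.approxPolyDP(cv2.convexHull(k),8,True)[:,0];print(q.tolist())
W=np.array([ray('wrist',p,42,c) for p in q]);print(W.round(1).tolist(),[np.linalg.norm(W[i]-W[i-1]).round(1) for i in range(len(W))])
y=np.array([-.5,.866]);x=np.array([.866,.5])
# order by console approx -> rigid fit (rim outer edges x=+-83,y=-83..163)
Q=np.array([[-83,-83],[-83,163],[83,163],[83,-83]],float)
ctr=W.mean(0);L=np.array([[ (w-ctr)@x,(w-ctr)@y+40] for w in W])
idx=[np.argmin(np.linalg.norm(Q-l,axis=1)) for l in L];P=Q[idx]
z=((W-W.mean(0))@[1,1j])/1;zp=(P-P.mean(0))@[1,1j]
r=(z*zp.conj()).sum();th=np.angle(r);R=np.array([[np.cos(th),-np.sin(th)],[np.sin(th),np.cos(th)]])
o=W.mean(0)-R@P.mean(0);print('yaw',np.degrees(th),'o',o,'scale',abs(r)/(abs(zp)**2).sum())
g=((hsv[...,0]>40)&(hsv[...,0]<90)&(hsv[...,1]>120)&(hsv[...,2]>40));ys,xs=np.nonzero(g[:205]);print('green',R.T@(ray('wrist',(xs.mean(),ys.mean()),40,c)-o))
rd=((hsv[...,0]<8)&(hsv[...,1]>170)&(hsv[...,2]>90));ys,xs=np.nonzero(rd[:100]);print('red',R.T@(ray('wrist',(xs.mean(),ys.mean()),40,c)-o))
gray=cv2.cvtColor(im,cv2.COLOR_BGR2GRAY)[85:130,225:275]
h=cv2.HoughCircles(gray,cv2.HOUGH_GRADIENT,1,30,param1=80,param2=10,minRadius=10,maxRadius=20);print(h)
p=h[0][0][:2]+[225,85];w=ray('wrist',p,78,c);print('cap',w,R.T@(w-o))
for n,pt in(('vial blue',(424,60)),('vial red',(416,156))):print(n,R.T@(ray('wrist',pt,95,c)-o))
np.savez('con.npz',R=R,o=o)
E
```

```text
[[440, 48], [435, 72], [406, 72], [413, 46]]
[[413.0, -11.9], [433.1, -2.2], [447.9, -27.4], [425.0, -36.0]] [np.float64(27.0), np.float64(22.3), np.float64(29.2), np.float64(24.4)]
yaw 26.597993454845618 o [447.65586    -55.13260489] scale 0.12222079105899385
green [ 98.47064393 -35.62110885]
red [  13.54631331 -133.83178818]
[[[27.5 20.5 19.4]]]
cap [ 554.59020305 -143.30272797] [  56.14125977 -126.71654698]
vial blue [10.33780182 15.09646499]
vial red [90.63412338 23.79607965]
```

```bash
python3 - <<'E'
from h import *
import json
c=json.load(open('w3.json'));im=cv2.imread('pics/w3.png');hsv=cv2.cvtColor(im,cv2.COLOR_BGR2HSV)
m=((hsv[...,0]>100)&(hsv[...,0]<130)&(hsv[...,1]>110)).astype(np.uint8);m[205:]=0;m[:,:190]=0;m[:,460:]=0
m=cv2.morphologyEx(m,cv2.MORPH_CLOSE,np.ones((5,5)))
k=max(cv2.findContours(m,0,1)[0],key=lambda k:cv2.boundingRect(k)[2])
q=cv2.approxPolyDP(cv2.convexHull(k),8,True)[:,0];print(q.tolist())
W=np.array([ray('wrist',p,42,c) for p in q]);print(W.round(1).tolist(),[np.linalg.norm(W[i]-W[i-1]).round(1) for i in range(len(W))])
y=np.array([-.5,.866]);x=np.array([.866,.5]);hx=83;Q=np.array([[-hx,-83],[-hx,163],[hx,163],[hx,-83]],float)
ctr=W.mean(0);P=Q[[np.argmin(np.linalg.norm(Q-[(w-ctr)@x,(w-ctr)@y+40],axis=1)) for w in W]]
z=(W-W.mean(0))@[1,1j];zp=(P-P.mean(0))@[1,1j];r=(z*zp.conj()).sum();th=np.angle(r)
R=np.array([[np.cos(th),-np.sin(th)],[np.sin(th),np.cos(th)]]);o=W.mean(0)-R@P.mean(0)
print('yaw',np.degrees(th),'o',o,'scale',abs(r)/(abs(zp)**2).sum())
f=lambda p,z:(R.T@(ray('wrist',p,z,c)-o)).round(1)
print('green',f((335,153.5),40),'red',f((249,62.5),40),'slot corner',f((249.5,154.5),40),'orange',f((304,64),40))
v=(hsv[...,1]<60)&(hsv[...,2]>90);v=v[88:126,228:272].astype(np.uint8)
k=max(cv2.findContours(v,0,1)[0],key=cv2.contourArea);print('capblob',cv2.minEnclosingCircle(k),cv2.boundingRect(k))
print('cap',f((248.5,106.5),78),'vials',f((424,60),95),f((416,156),95))
np.savez('con.npz',R=R,o=o)
E
```

```text
[[450, 31], [439, 115], [207, 167], [199, 35]]
[[396.0, -13.1], [464.1, 27.6], [633.9, -154.4], [523.1, -222.6]] [np.float64(245.0), np.float64(79.4), np.float64(248.9), np.float64(130.1)]
yaw 35.86838450399334 o [ 527.71043353 -123.02431204] scale 0.882790136114722
green [66.6 50.9] red [-32.8 -31.9] slot corner [ 58.9 -40.7] orange [-26.2  23. ]
capblob ((21.0, 18.5), 22.051176071166992) (5, 0, 31, 38)
cap [ 10.4 -35.9] vials [-12.5 115.2] [ 68.2 110.8]
```

```bash
python3 - <<'E'
from h import *
import json
c=json.load(open('w3.json'))
q=np.array([[199.5,35],[450.5,30.5],[434,197],[208,199.5]])
W=np.array([ray('wrist',p,42,c) for p in q]);print([np.linalg.norm(W[i]-W[i-1]).round(1) for i in range(4)])
P=np.array([[-83,-83],[-83,163],[83,163],[83,-83]],float)
z=(W-W.mean(0))@[1,1j];zp=(P-P.mean(0))@[1,1j];r=(z*zp.conj()).sum();th=np.angle(r)
R=np.array([[np.cos(th),-np.sin(th)],[np.sin(th),np.cos(th)]]);o=W.mean(0)-R@P.mean(0)
print('yaw',np.degrees(th),'o',o,'scale',abs(r)/(abs(zp)**2).sum())
f=lambda p,z:(R.T@(ray('wrist',p,z,c)-o)).round(1)
print('green',f((335,153.5),40),'red',f((249,62.5),40),'slot corner',f((249.5,154.5),40))
cap=f((248.5,106.5),78);print('cap',cap,'vials',f((424,60),95),f((416,156),95))
np.savez('con.npz',R=R,o=o)
s=observe();T=R.T@(s['tcp_pos'][:2]-o);print('tcp in con',T)
for n,p in(('behind',(cap[0]-42,-35)),('contact',(cap[0]-24,-35)),('corner',(35-24,-35)),('back',(-5,-35)),('side',(35,-90)),('c2',(35,-35-35)),('end',(35,37-35))):print(n,(R@p+o).round(1))
print('scene check: cap from scene',ray('scene',(195.5,199),78),'proj',proj('scene',[*(R@cap+o),78]))
E
```

```text
[np.float64(166.4), np.float64(245.0), np.float64(167.9), np.float64(250.3)]
yaw 31.433214376106346 o [ 550.85276134 -107.43549152] scale 1.0065742469664603
green [34.6 54.7] red [-58.1 -35.6] slot corner [ 34.  -37.2]
cap [-14.7 -36.3] vials [-49.2 112.6] [ 31.5 114.5]
tcp in con [ 59.24545074 -30.65218582]
behind [ 520.7 -166.9]
contact [ 536.1 -157.5]
corner [ 578.5 -131.6]
back [ 564.8 -139.9]
side [ 627.7 -166. ]
c2 [ 617.2 -148.9]
end [579.7 -87.5]
scene check: cap from scene [ 562.36505687 -141.67797158] proj [194.37622953 197.54635214]
```

The fit checks out: sides are 167 × 246 against 166 × 246, slot corner (34,-37), and cap at console (-15,-36), which is nearer the red mark. Yaw is 31.4°. I'm going behind the pin at console x≈-62 and descending to fingertip z≈55.

Request:
move_arm(
  rows=[
    [[-0.03,-0.02,0],[0,0,1],0],
    [[-0.06,-0.04,0],[0,0,1],0],
    [[-0.085,-0.058,0],[0,0,1],0],
    [[-0.102,-0.069,0],[0,0,1],0],
    [[-0.102,-0.069,-0.02],[0,0,1],0],
    [[-0.102,-0.069,-0.055],[0,0,1],0],
    [[-0.102,-0.069,-0.09],[0,0,1],0],
    [[-0.102,-0.069,-0.12],[0,0,1],0],
    [[-0.102,-0.069,-0.145],[0,0,1],0],
    [[-0.102,-0.069,-0.162],[0,0,1],0],
    [[-0.102,-0.069,-0.17],[0,0,1],0],
    [[-0.102,-0.069,-0.17],[0,0,1],0],
  ],
)

```text
time: 3.33
tcp_pos: [513.3, -172.9, 120.8]
orientation: [-0.269, 0.963, 0.0, -0.001]
contact_force: [0.3, 0.3, -0.1]
grip_width: 0.8
grasp_force: 0.0
```

Request:
move_arm(
  rows=[
    [[0.004,0.0025,0],[0,0,0],0],
    [[0.008,0.005,0],[0,0,0],0],
    [[0.011,0.007,0],[0,0,0],0],
    [[0.014,0.0085,0],[0,0,0],0],
    [[0.017,0.0105,0],[0,0,0],0],
    [[0.02,0.012,0],[0,0,0],0],
    [[0.023,0.014,0],[0,0,0],0],
    [[0.026,0.016,0],[0,0,0],0],
    [[0.029,0.0175,0],[0,0,0],0],
    [[0.032,0.0195,0],[0,0,0],0],
    [[0.035,0.0215,0],[0,0,0],0],
    [[0.038,0.023,0],[0,0,0],0],
  ],
)

```text
time: 4.33
tcp_pos: [552.9, -149.5, 122.1]
orientation: [-0.27, 0.963, 0.0, -0.0]
contact_force: [-0.8, -0.4, 0.6]
grip_width: 0.3
grasp_force: 0.5
```

```bash
cat >> h.py <<'E'
def look(tag):
    c=get_calibration('wrist');a=camera('wrist');s=observe();b=camera('scene');d=camera('side')
    D=np.load('con.npz');R,o=D['R'],D['o'];print(s['time'],'tcp con',R.T@(s['tcp_pos'][:2]-o),s['tcp_pos'][2],s['contact_force'])
    cr=[cv2.resize(im,(400,400*im.shape[0]//im.shape[1]),interpolation=cv2.INTER_CUBIC) for im in(a[:,:,::-1],b[160:250,140:285,::-1],d[130:225,195:305,::-1])]
    H=max(i.shape[0] for i in cr[:2]);cv2.imwrite(f'pics/{tag}.png',np.vstack([np.hstack([cv2.copyMakeBorder(i,0,H-i.shape[0],0,0,0) for i in cr[:2]]),cv2.copyMakeBorder(cr[2][:290],0,0,0,400,0)]))
E
python3 -c "
from h import *
look('l1')"
```

```text
4.3833 tcp con [-19.49789159 -37.13897477] 122.14866996629893 [ 0.72002758  0.43045987 -0.04908874]
```

View pics/l1.png

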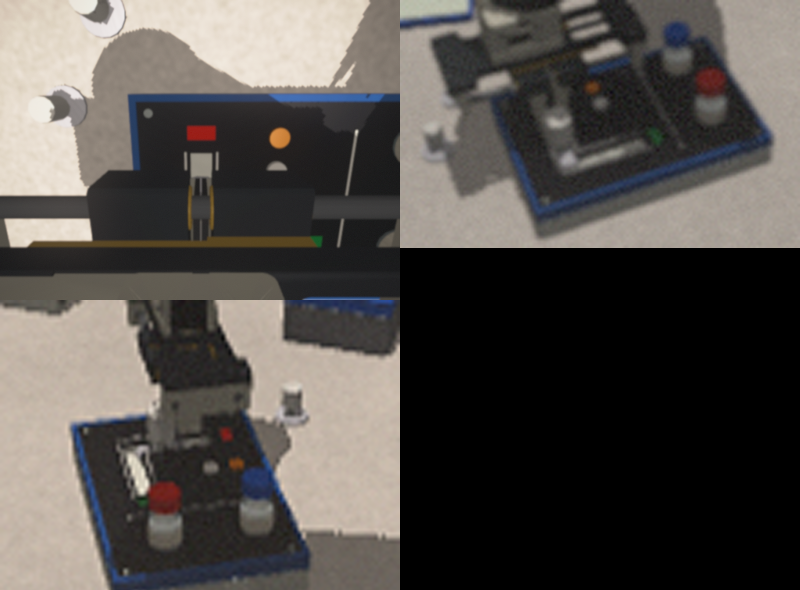

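The pin is moving along the first leg with the fingertip square behind it and the cap at panel (560,110); contact force stays near 1 N. I'll continue to near the corner.

Request:
move_arm(
  rows=[
    [[0.0025,0.0015,0],[0,0,0],0],
    [[0.005,0.003,0],[0,0,0],0],
    [[0.0075,0.0045,0],[0,0,0],0],
    [[0.01,0.006,0],[0,0,0],0],
    [[0.0125,0.0075,0],[0,0,0],0],
    [[0.015,0.009,0],[0,0,0],0],
    [[0.0175,0.0105,0],[0,0,0],0],
    [[0.02,0.012,0],[0,0,0],0],
    [[0.022,0.0135,0],[0,0,0],0],
    [[0.024,0.0145,0],[0,0,0],0],
    [[0.024,0.0145,0],[0,0,0],0],
  ],
)

```text
time: 5.4
tcp_pos: [577.2, -134.9, 122.2]
orientation: [-0.27, 0.963, -0.0, 0.0]
contact_force: [1.4, -0.7, 0.2]
grip_width: 0.7
grasp_force: 0.0
```

```bash
python3 -c "
from h import *
look('l2')"
```

```text
5.45 tcp con [  7.95571139 -37.17263042] 122.20296300989871 [-0.63836425 -0.07303613  0.28609636]
```

View pics/l2.png

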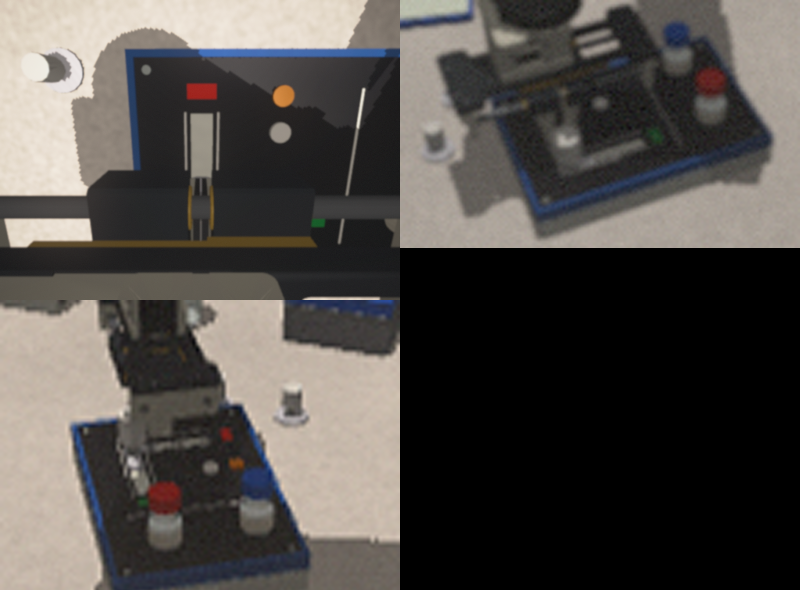

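The cap stands near the corner at panel (568,133), estimated x≈31. I'll make millimetre steps now and watch the force for the stop.

Request:
move_arm(
  rows=[
    [[0.0009,0.0005,0],[0,0,0],0],
    [[0.0017,0.001,0],[0,0,0],0],
    [[0.0026,0.0016,0],[0,0,0],0],
    [[0.0026,0.0016,0],[0,0,0],0],
  ],
)

```text
time: 5.88
tcp_pos: [579.4, -133.5, 122.2]
orientation: [-0.27, 0.963, -0.0, -0.0]
contact_force: [-1.1, 0.1, -0.3]
grip_width: 0.4
grasp_force: 0.2
```

Request:
move_arm(
  rows=[
    [[0.0009,0.0005,0],[0,0,0],0],
    [[0.0009,0.0005,0],[0,0,0],0],
    [[0.0009,0.0005,0],[0,0,0],0],
  ],
)

```text
time: 6.13
tcp_pos: [580.3, -133.0, 122.2]
orientation: [-0.27, 0.963, -0.0, 0.0]
contact_force: [-0.1, -1.0, 0.1]
grip_width: 0.2
grasp_force: 0.2
```

Request:
move_arm(
  rows=[
    [[0.0009,0.0005,0],[0,0,0],0],
    [[0.0009,0.0005,0],[0,0,0],0],
    [[0.0009,0.0005,0],[0,0,0],0],
  ],
)

```text
time: 6.38
tcp_pos: [581.1, -132.5, 122.2]
orientation: [-0.27, 0.963, 0.0, 0.0]
contact_force: [-0.2, -0.3, 0.7]
grip_width: 0.2
grasp_force: 0.2
```

Request:
move_arm(
  rows=[
    [[0.0009,0.0005,0],[0,0,0],0],
    [[0.0009,0.0005,0],[0,0,0],0],
    [[0.0009,0.0005,0],[0,0,0],0],
  ],
)

```text
time: 6.63
tcp_pos: [581.5, -132.3, 122.1]
orientation: [-0.27, 0.963, 0.0, -0.001]
contact_force: [-3.1, -1.0, 2.7]
grip_width: 0.2
grasp_force: 1.7
```

```bash
python3 -c "
from h import *
b=camera('scene');cv2.imwrite('pics/s3.png',b[...,::-1]);d=camera('side');cv2.imwrite('pics/d3.png',d[...,::-1])
D=np.load('con.npz');R,o=D['R'],D['o']
s=observe();print(R.T@(s['tcp_pos'][:2]-o),s['contact_force'])
for n,im in(('scene',b),('side',d)):
    h=im.max(2).astype(int);sat=(im.max(2).astype(int)-im.min(2));
    for x in(31,34,37):
        p=proj(n,[*(R@[x,-35]+o),78]);print(n,x,p)
    p=proj(n,[*(R@[35,-35]+o),78]).round().astype(int);print(h[p[1]-5:p[1]+6,p[0]-10:p[0]+11])
"
```

```text
[ 13.23782965 -37.20526732] [-3.71545816 -1.40704781  3.58921837]
scene 31 [200.09268979 208.42418648]
scene 34 [200.44930268 209.17030223]
scene 37 [200.80732274 209.91936211]
[[ 68  70  68  76  72  64  47  36  52  70  68  80  67  58  46  33  29  36
   39  31  31]
 [ 67  77  68  72  71  62  45  40  53  66  78  74  70  63  42  31  36  36
   33  32  38]
 [ 67  70  78  71  73  64  50  55  67  77  78  80  79  59  43  34  34  33
   37  35  32]
 [ 59  64  72  73  75  74  67  77  88  98  96  97  94  71  55  46  24  30
   36  26  35]
 [ 49  60  68  72  77  81  89  98  97 102 101 102  98  83  67  46  33  41
   46  37  35]
 [ 49  60  69  77  84  88 102 100 106 102 102 100 102  97  79  49  30  32
   35  33  35]
 [ 42  56  67  76  82 100 119 120 121 116 103 109 111 110  93  61  38  28
   31  40  32]
 [ 42  51  59  73  83 105 127 152 161 154 136 132 138 135 105  62  36  38
   36  38  42]
 [ 39  51  54  69  76 103 129 157 177 177 166 156 149 134  97  58  45  31
   47  51  45]
 [ 39  34  48  58  71  88 119 147 164 167 159 154 137 116  83  54  49  52
   42  52  46]
 [ 42  43  47  51  73  78  97 116
[... 444 characters left out ...]
7 196 196 197 199 178 161  79  81  80  65  60  84  81  84  80
   78  84  84]
 [197 198 197 200 200 199 208 196 188  80  82  76  44  51  84  82  81  84
   81  82  85]
 [201 199 203 203 202 191 200 223 179  82  85  81  68  75  86  83  86  82
   79  80  84]
 [208 185 163 164 167 148 143 202 119  77  79  82  81  82  86  81  80  85
   78  80  87]
 [148 133 127 118 115 104  94 143  97  81  79  81  82  83  85  84  82  80
   83  79  85]
 [ 71  62  70  51  48  34  99  99  95  88  84  87  87  83  79  79  82  80
   83  83  85]
 [ 47  46  44  48  44  41 101 102 100  88  88  88  89  84  76  82  81  81
   85  84  89]
 [ 49  46  46  42  45  41  99 103 106  85  88  89  89  88  73  85  85  85
   79  88  97]]
```

The force has risen to about 5 N at TCP x=13.2, so the pin is at the corner stop (x≈37). I'm backing off along the leg, lifting, going round to the -y side, and descending.

Request:
move_arm(
  rows=[
    [[-0.008,-0.005,0],[0,0,0],0],
    [[-0.017,-0.0105,0],[0,0,0],0],
    [[-0.017,-0.0105,0.03],[0,0,0],0],
    [[-0.017,-0.0105,0.06],[0,0,0],0],
    [[-0.005,-0.03,0.06],[0,0,0],0],
    [[0.015,-0.045,0.06],[0,0,0],0],
    [[0.035,-0.045,0.06],[0,0,0],0],
    [[0.049,-0.038,0.06],[0,0,0],0],
    [[0.049,-0.038,0.06],[0,0,0],0],
    [[0.049,-0.038,0.03],[0,0,0],0],
    [[0.049,-0.038,0.0],[0,0,0],0],
    [[0.049,-0.038,0.0],[0,0,0],0],
  ],
)

```text
time: 7.73
tcp_pos: [627.0, -169.9, 116.6]
orientation: [-0.269, 0.963, 0.002, -0.004]
contact_force: [-2.7, -0.2, -2.1]
grip_width: 0.7
grasp_force: 0.0
```

```bash
python3 -c "
from h import *
look('l3')"
```

```text
7.7833 tcp con [ 33.38164467 -93.90611749] 119.3951953470353 [-0.17624452  0.17819047  0.21414408]
```

View pics/l3.png

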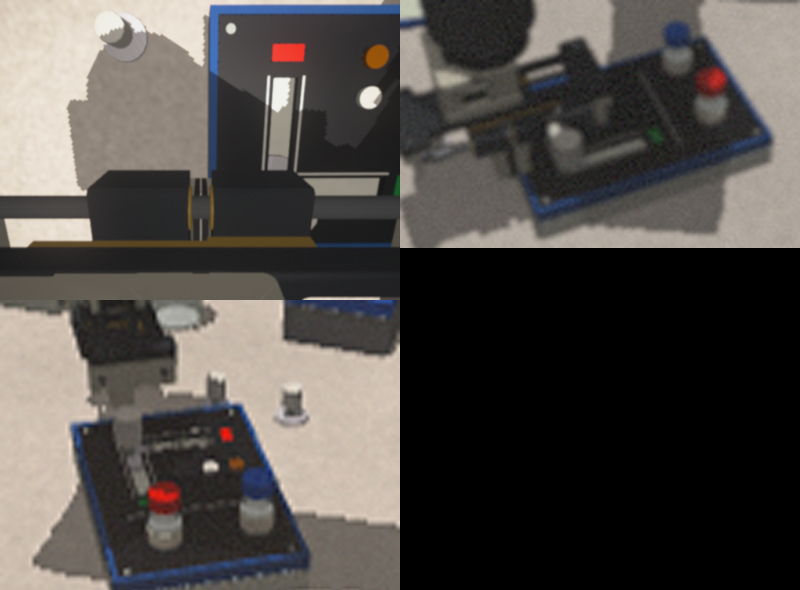

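The pin stands upright in the corner and the closed fingertips sit on its -y side. I'll push along +y, the first 33 mm slowly to check that it enters the second leg.

Request:
move_arm(
  rows=[
    [[-0.001,0.004,0],[0,0,0],0],
    [[-0.003,0.008,0],[0,0,0],0],
    [[-0.005,0.012,0],[0,0,0],0],
    [[-0.007,0.015,0],[0,0,0],0],
    [[-0.009,0.018,0],[0,0,0],0],
    [[-0.0105,0.0205,0],[0,0,0],0],
    [[-0.012,0.0225,0],[0,0,0],0],
    [[-0.013,0.0245,0],[0,0,0],0],
    [[-0.014,0.0265,0],[0,0,0],0],
    [[-0.0155,0.0285,0],[0,0,0],0],
  ],
)

```text
time: 8.72
tcp_pos: [615.6, -141.5, 122.2]
orientation: [-0.27, 0.963, -0.0, 0.0]
contact_force: [0.2, 0.7, 0.4]
grip_width: 0.3
grasp_force: 0.4
```

Request:
move_arm(
  rows=[
    [[-0.001,0.0017,0],[0,0,0],0],
    [[-0.002,0.0034,0],[0,0,0],0],
    [[-0.003,0.005,0],[0,0,0],0],
    [[-0.003,0.005,0],[0,0,0],0],
  ],
)

```text
time: 9.05
tcp_pos: [612.3, -136.3, 122.1]
orientation: [-0.27, 0.963, 0.0, -0.0]
contact_force: [0.3, -1.0, -0.7]
grip_width: 0.4
grasp_force: 0.0
```

```bash
python3 -c "
from h import *
look('l4')"
```

```text
9.1 tcp con [ 37.36776047 -56.73860527] 122.10400037357483 [-0.21756162  0.20164438  0.54012555]
```

View pics/l4.png

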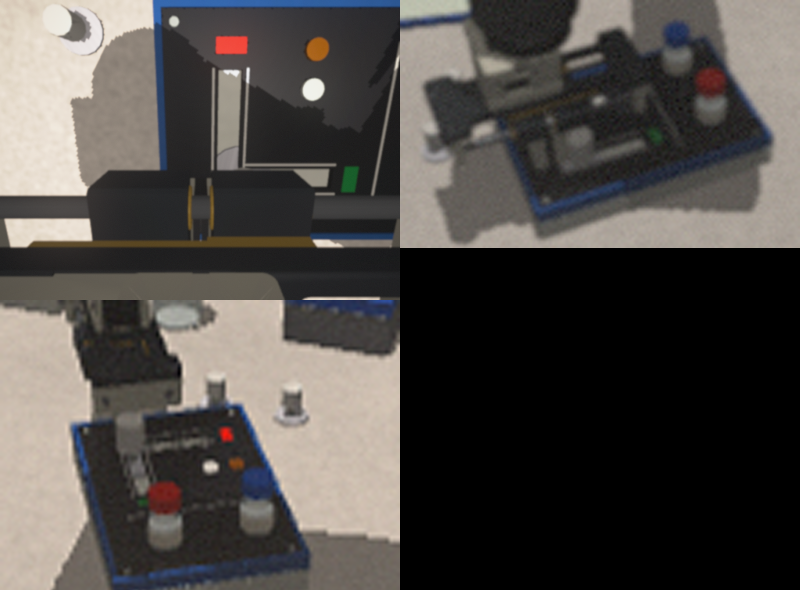

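The pin is entering the second leg, with the cap at panel (577,145) and the fingertip beside it at (540,152); force is under 1 N. I'll keep pushing.

Request:
move_arm(
  rows=[
    [[-0.002,0.002,0],[0,0,0],0],
    [[-0.0035,0.0045,0],[0,0,0],0],
    [[-0.005,0.007,0],[0,0,0],0],
    [[-0.0065,0.0095,0],[0,0,0],0],
    [[-0.008,0.012,0],[0,0,0],0],
    [[-0.0095,0.0145,0],[0,0,0],0],
    [[-0.011,0.017,0],[0,0,0],0],
    [[-0.0125,0.0195,0],[0,0,0],0],
    [[-0.014,0.022,0],[0,0,0],0],
    [[-0.0155,0.0245,0],[0,0,0],0],
    [[-0.017,0.027,0],[0,0,0],0],
  ],
)

```text
time: 10.12
tcp_pos: [595.4, -109.3, 122.2]
orientation: [-0.27, 0.963, -0.0, 0.0]
contact_force: [-0.1, -1.3, -0.7]
grip_width: 0.5
grasp_force: 0.3
```

```bash
cat >> h.py <<'E'
def cap():
    b=camera('scene');s=observe();D=np.load('con.npz');R,o=D['R'],D['o']
    print(s['time'],'tcp con',(R.T@(s['tcp_pos'][:2]-o)).round(1),s['contact_force'].round(1))
    # brightness along second leg's line at cap-top height
    ref=cv2.imread('pics/s3.png')[...,::-1]
    diff=np.abs(b.astype(int)-ref).sum(2)
    for y in range(-35,56,6):
        p=proj('scene',[*(R@[35,y]+o),62]);q=p.round().astype(int)
        print(y,q,b[q[1]-1:q[1]+2,q[0]-1:q[0]+2].mean((0,1)).round(),end=' | ')
    print()
E
python3 -c "
from h import *
cap()"
```

```text
10.1667 tcp con [ 36.9 -24.4] [-1.   0.1  0.3]
-35 [201 214] [74. 71. 66.] | -29 [203 213] [68. 66. 61.] | -23 [205 212] [46. 45. 43.] | -17 [207 212] [54. 53. 52.] | -11 [210 211] [72. 71. 66.] | -5 [212 210] [74. 72. 68.] | 1 [214 210] [79. 77. 74.] | 7 [216 209] [86. 83. 80.] | 13 [218 208] [86. 84. 81.] | 19 [220 208] [66. 64. 62.] | 25 [222 207] [40. 40. 39.] | 31 [224 206] [34. 34. 33.] | 37 [226 206] [35. 35. 33.] | 43 [228 205] [33. 34. 32.] | 49 [230 204] [31. 32. 29.] | 55 [232 204] [31. 32. 32.] |
```

The cap now spans about y -9..20, so its centre is near +5 and it trails the TCP by about 29 mm. About 32 mm remain.

Request:
move_arm(
  rows=[
    [[-0.0015,0.0025,0],[0,0,0],0],
    [[-0.003,0.005,0],[0,0,0],0],
    [[-0.0045,0.0075,0],[0,0,0],0],
    [[-0.006,0.01,0],[0,0,0],0],
    [[-0.0075,0.0125,0],[0,0,0],0],
    [[-0.009,0.015,0],[0,0,0],0],
    [[-0.0105,0.0175,0],[0,0,0],0],
    [[-0.012,0.0195,0],[0,0,0],0],
    [[-0.013,0.021,0],[0,0,0],0],
    [[-0.0135,0.022,0],[0,0,0],0],
    [[-0.0135,0.022,0],[0,0,0],0],
  ],
)

```text
time: 11.08
tcp_pos: [581.9, -87.3, 122.2]
orientation: [-0.27, 0.963, 0.0, -0.0]
contact_force: [-0.0, -0.4, 0.1]
grip_width: 0.7
grasp_force: 0.0
```

Request:
move_arm(
  rows=[
    [[-0.0005,0.0009,0],[0,0,0],0],
    [[-0.001,0.0017,0],[0,0,0],0],
    [[-0.001,0.0017,0],[0,0,0],0],
  ],
)

```text
time: 11.33
tcp_pos: [580.9, -85.8, 122.1]
orientation: [-0.27, 0.963, 0.0, -0.0]
contact_force: [-0.2, 0.8, -0.4]
grip_width: 0.3
grasp_force: 0.1
```

```bash
python3 -c "
from h import *
cap()"
```

```text
11.3833 tcp con [37.   2.7] [ 0.6  0.3 -0.4]
-35 [201 214] [85. 83. 79.] | -29 [203 213] [56. 54. 51.] | -23 [205 212] [43. 41. 40.] | -17 [207 212] [42. 41. 40.] | -11 [210 211] [66. 64. 58.] | -5 [212 210] [71. 69. 64.] | 1 [214 210] [58. 56. 53.] | 7 [216 209] [47. 46. 43.] | 13 [218 208] [67. 64. 60.] | 19 [220 208] [71. 69. 63.] | 25 [222 207] [74. 73. 69.] | 31 [224 206] [85. 82. 79.] | 37 [226 206] [83. 82. 78.] | 43 [228 205] [82. 79. 77.] | 49 [230 204] [58. 57. 55.] | 55 [232 204] [33. 32. 30.] |
```

Cap centre is now near y≈+33. I'll take millimetre steps to the stop.

Request:
move_arm(
  rows=[
    [[-0.0005,0.0009,0],[0,0,0],0],
    [[-0.001,0.0017,0],[0,0,0],0],
    [[-0.001,0.0017,0],[0,0,0],0],
  ],
)

```text
time: 11.63
tcp_pos: [579.9, -84.1, 122.1]
orientation: [-0.27, 0.963, 0.0, -0.0]
contact_force: [0.1, -0.1, -0.4]
grip_width: 0.6
grasp_force: 0.1
```

Request:
move_arm(
  rows=[
    [[-0.0005,0.0009,0],[0,0,0],0],
    [[-0.0005,0.0009,0],[0,0,0],0],
    [[-0.0005,0.0009,0],[0,0,0],0],
  ],
)

```text
time: 11.88
tcp_pos: [579.5, -83.3, 122.3]
orientation: [-0.27, 0.963, -0.0, 0.0]
contact_force: [0.6, -1.4, 0.4]
grip_width: 0.9
grasp_force: 0.7
```

Request:
move_arm(
  rows=[
    [[-0.0005,0.0009,0],[0,0,0],0],
    [[-0.0005,0.0009,0],[0,0,0],0],
    [[-0.0005,0.0009,0],[0,0,0],0],
  ],
)

```text
time: 12.13
tcp_pos: [579.4, -82.6, 122.6]
orientation: [-0.27, 0.963, -0.0, 0.0]
contact_force: [1.9, -3.7, 2.3]
grip_width: 0.9
grasp_force: 2.2
```

Force has risen to about 5 N, so the end stop is reached. I'm backing straight off and lifting clear.

Request:
move_arm(
  rows=[
    [[0,0,0],[0,0,0],0],
    [[0.005,-0.0085,0],[0,0,0],0],
    [[0.013,-0.0215,0],[0,0,0],0],
    [[0.016,-0.0256,0],[0,0,0],0],
    [[0.016,-0.0256,0.03],[0,0,0],0],
    [[0.016,-0.0256,0.07],[0,0,0],0],
    [[0.016,-0.0256,0.11],[0,0,0],0],
    [[0.016,-0.0256,0.15],[0,0,0],0],
    [[0.036,-0.0556,0.17],[0,0,0],0],
    [[0.056,-0.0856,0.17],[0,0,0],0],
    [[0.056,-0.0856,0.17],[0,0,0],0],
    [[0.056,-0.0856,0.17],[0,0,0],0],
  ],
)

```text
time: 13.13
tcp_pos: [635.1, -169.2, 291.0]
orientation: [-0.269, 0.963, 0.001, -0.001]
contact_force: [-0.7, 0.5, -0.5]
grip_width: 0.1
grasp_force: 0.0
```

```bash
python3 -c "
from h import *
cap()
c=get_calibration('wrist');a=camera('wrist');D=np.load('con.npz');R,o=D['R'],D['o']
for y in range(7,68,6):
    q=proj('wrist',[*(R@[35,y]+o),78],c).round().astype(int)
    print(y,q,a[q[1],q[0]] if (0<=q[1]<384 and 0<=q[0]<512) else None)
b=camera('scene').astype(int);r=cv2.imread('pics/scene.png')[...,::-1].astype(int)
for n,p in dict(clear=(397,235),amber=(405,190),blue=(241,178),red=(253,192),beaker=(78,225),tips=(97,180),spanner=(384,172)).items():
    x,y=p;print(n,np.abs(b-r)[y-14:y+15,x-14:x+15].sum(2).mean().round(1))
"
```

```text
13.1833 tcp con [ 39.6 -95.7] [-0.5  0.3 -1. ]
-35 [201 214] [87. 84. 80.] | -29 [203 213] [56. 53. 52.] | -23 [205 212] [43. 42. 41.] | -17 [207 212] [44. 43. 41.] | -11 [210 211] [43. 41. 40.] | -5 [212 210] [38. 38. 37.] | 1 [214 210] [43. 42. 40.] | 7 [216 209] [40. 39. 38.] | 13 [218 208] [40. 39. 37.] | 19 [220 208] [51. 48. 47.] | 25 [222 207] [70. 67. 65.] | 31 [224 206] [84. 82. 78.] | 37 [226 206] [85. 82. 79.] | 43 [228 205] [88. 85. 82.] | 49 [230 204] [75. 73. 69.] | 55 [232 204] [43. 42. 39.] | 
7 [361 181] [61 59 57]
13 [367 181] [91 86 81]
19 [373 181] [97 93 87]
25 [379 181] [154 146 136]
31 [385 181] [154 146 137]
37 [391 181] [152 144 135]
43 [398 181] [153 145 136]
49 [404 181] [65 63 59]
55 [410 181] [108 102  97]
61 [416 181] [37 35 35]
67 [422 181] [39 36 35]
clear 26.9
amber 24.5
blue 57.9
red 20.6
beaker 31.8
tips 26.6
spanner 35.4
```

```bash
python3 -c "
from h import *
for b in(camera('scene')[...,::-1],cv2.imread('pics/scene.png')):
    h=cv2.cvtColor(np.ascontiguousarray(b),cv2.COLOR_BGR2HSV)[165:186,232:250]
    ys,xs=np.nonzero((h[...,0]>100)&(h[...,0]<130)&(h[...,1]>130)&(h[...,2]>80));k=ys<11
    print(xs[k].mean()+232,ys[k].mean()+165,k.sum())
c=get_calibration('wrist');a=camera('wrist');D=np.load('con.npz');R,o=D['R'],D['o']
v=a.max(2).astype(int);print('profile',v[181,355:425]);print('col',v[160:205,391])
f=lambda p:(R.T@(ray('wrist',p,78,c)-o)).round(1)
m=(np.abs(v-153)<12).astype(np.uint8);n,l,st,ce=cv2.connectedComponentsWithStats(m);i=l[181,391];print(st[i],ce[i],f(ce[i]),observe()['dq'].round(3))
"
```

```text
239.77272727272728 170.77272727272728 22
239.8974358974359 171.48717948717947 39
profile [ 54  54  55  54  54  54  54  54  55  61  75  90  94  96  96  96  96  97
  99 112 132 147 153 154 153 154 154 153 152 154 153 154 153 152 152 153
 152 152 153 152 153 152 152 152 152 150 136 101  61  43  38  44  70 101
 105  81  52  38  38  38  37  38  39  37  40  39  38  39  36  40]
col [ 36  35  36  49  70  86  96 106 121 141 151 152 154 153 153 153 153 151
 153 153 153 152 153 153 153 152 152 152 152 152 152 151 150 140 116  80
  51  40  39  39  38  40  41  40  41]
[376 169  25  25 486] [388.03703704 181.08847737] [35.8 34.6] [ 0.003 -0.006  0.005  0.002 -0.001  0.002]
```

The cap is at console (36,35), home within measurement error. The blue vial hasn't moved and the hand is clear.

```bash
python3 -c "
from workcell import *
print(hand_in())"
```

```text
the job is handed in; nothing more can be done
None
```

I pushed the pin round the corner until it met the stop at the green-mark end (last measured at console x≈36, y≈35 mm, against the 31 mm needed), moved the hand clear with no sign of a bystander moved, and handed the job in; no verdict came back.

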